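# Repack the book-mending tray

## Robot

A 6-joint arm with a two-finger parallel gripper is mounted at the origin on a cart in front of the work surface, level with it; the furniture and walls round the work are solid. World frame = base frame: x ahead of the robot, y to its left, z up, the work surface at z = 0. Lengths are in mm, angles in degrees, forces in N, time in s.
With the tool pointing down it reaches from about 300 to 850 mm from the base axis. Payload 4.2 kg.
Tool frame: the origin (TCP) lies midway between the tips of the shut fingers; the grasp point (between the pads) lies 19 mm behind it; z points along the fingers, y is the line along which they close (so a half turn about z gives the same grasp; the last joint's range is limited). The gripper opens to 91 mm and grips with 3 to 60 N. Pads are 32 mm wide; open, the fingers measure 118 mm over their backs; the gripper's body (76 mm by 178 mm) begins 60 mm behind the grasp point.
Start: joints at [66.119, 18.312, 89.639, -0, 72.044, -1.146], TCP at [222.223, 530.339, 213.976] pointing down, gripper open.
Joint ranges: [-177.97, 177.97], [-48.28, 115.42], [12.27, 149.76], [-77.06, 257.06], [2.81, 150.46], [-146.56, 146.56]. Speed limits (degrees/s): [147.25, 147.25, 180, 180, 180, 180].

## Interface

Orientations are given as [roll, pitch, yaw] about the fixed x, y, z axes, in that order (R = Rz(yaw) Ry(pitch) Rx(roll)).
In Python, from workcell import env gives the robot as it stands.
- The arm moves only by the shell command python3 -m jog 'ROWS' [FORCE]. ROWS is a JSON object of lists of equal length, an entry for each row: "jaw": the finger opening in mm, from 0 to 91.2; "slide": the shift along the tool's x, y, z in units of 30 mm (1.0 is 30 mm), a list of three; "spin": the turn about the tool's z in units of 8 degrees (1.0 is 8 degrees). In form: {"jaw": [jaw, ...], "slide": [[dx, dy, dz], ...], "spin": [spin, ...]}. A call has 1 to 10 rows; each row shifts and turns the commanded pose from where the row before left it, along the tool's axes as they then stand; what a row does not reach is not made up. A row lasts 1/10 s, in which the tool goes at most 50 mm and 8.59 degrees, less where a joint would pass 70% of its speed; a pose out of reach is approached as far as the arm can. A call is refused whole if a number of a shift passes 1 or a number of a turn 1, either way. A call with a gripper value outside its range is refused whole. The fingers move at their own pace and stop on an object; FORCE is the grip in N (left out, the last holds). Time passes only in rows, so rows that do not move let the fingers close. It gives the time, the measured TCP pose, the force, the opening and the grip force at its end, in the units of the state.
- env.state(): the state, without advancing time (a new reading comes with each control period).
- env.grab_frame(name): name is "scene" or "side" or "wrist"; returns the picture (384x512x3 uint8, red, green, blue); there is no depth.
- env.camera_model(name): a dict with "fx", "fy", "cx", "cy" (pixels), "D" ([k1, k2, p1, p2, k3] as OpenCV has them; the pictures are not rectified), "camera_from_world" (4x4, takes a point from world to camera coordinates). Camera axes: x right, y up, looking along -z (the intrinsics and any distortion apply to the point x, -y, -z); pixel columns grow to the right and rows downward; lengths in mm; the calibration is good to about 2 mm. A picture is of the moment at which its call begins: read the wrist's pose just before it. camera_model takes no time and is no camera call; for the wrist camera it gives the pose at the moment of the call.
- env.job_done(): hands the job in; it is judged then, once.
The state is a dict: "time_s": time; "qpos": joint angles; "qvel": joint speeds; "effort": joint torques, N m; "ee_pos": TCP position; "ee_rot": TCP orientation; "force": force on the tool from outside, world axes, zero at the start; "torque": the same for the moment, N m; "gripper_width": finger opening in mm; "gripper_force": force on a finger pad.
Only numpy, scipy, OpenCV 4.12 (cv2) and the standard library are available. Lean on these libraries where they do the work, as an engineer would, in place of code of your own. Each camera call takes 0.05 s, during which the arm holds its last target. There are 200 camera calls.

## Task

Repack the white book-mending tray on the desk: lay the thick yellow pencil, the glue stick and the blue-sleeved eraser each in the foam cut-out made for it, flat on the bottom, and put the small roll of cream cloth tape down over the white post. No ink goes near books under repair, so leave the black ballpoint pen and the white felt marker lying where they are.

Things in the scene. Friction and masses are not known exactly. Their poses are not given: they have to be found in the camera images.
- pencil: Thick yellow six-sided pencil with a bare wood point and a red end, 140 mm long, 10 mm across its flats. Loose, lying on the worktop, about 16 g. Origin on its axis at mid-length, 5.4 mm above what it lies on; y runs along it, towards the point. Take it across its 10 mm width at mid-length.
- glue_stick: Yellow glue stick with a red cap at one end and a black foot at the other, lying down, 104 mm long, 25 mm in diameter; it can roll. Loose, about 50 g. Origin on its axis at mid-length, 12.5 mm above what it lies on; y runs along it.
- eraser: White eraser in a blue paper sleeve, 23 (x) x 58 (y) x 13 (z) mm. Loose, lying flat, about 25 g. Origin at the centre of its underside; y runs along it.
- cloth_tape: Small roll of cream-white cloth tape on a brown card core, lying flat: 60 mm outside diameter, 34 mm hole right through, 24 mm high. Loose, about 60 g. Origin at the centre of its underside; z is the axis of the hole. Can be taken across its diameter by the upper part. (The 96 mm tan masking-tape roll is another, fixed thing.)
- ballpoint: Look-alike that stays: thin black ballpoint pen, 145 mm long, 12 mm wide, 9 mm high. Loose; origin at the centre of its underside, y along it.
- marker: Look-alike that stays: thick white felt marker with a black cap, 135 mm long, 17 mm thick. Loose; origin at the centre of its underside, y along it.
- pencil_slot: Foam insert with the long narrow cut-out, for the pencil. One of four fixed inserts side by side, in any order, in a white tray (304 x 172 mm, rim 16). 74 (x) x 164 (y) mm, charcoal foam, top 16 mm above its origin, the centre of its underside (3 mm above the worktop). Cut-out at its centre 26 (x) x 156 (y) mm, finger notch across it 67 (x) x 46 (y) mm; teal floor 9 mm above the origin.
- glue_slot: Foam insert with the long broad cut-out, for the glue stick. One of four fixed inserts side by side, in any order, in a white tray (304 x 172 mm, rim 16). 74 (x) x 164 (y) mm, charcoal foam, top 16 mm above its origin, the centre of its underside (3 mm above the worktop). Cut-out at its centre 41 (x) x 122 (y) mm, finger notch across it 67 (x) x 46 (y) mm; teal floor 5 mm above the origin.
- eraser_slot: Foam insert with the short cut-out, for the eraser. One of four fixed inserts side by side, in any order, in a white tray (304 x 172 mm, rim 16). 74 (x) x 164 (y) mm, charcoal foam, top 16 mm above its origin, the centre of its underside (3 mm above the worktop). Cut-out at its centre 39 (x) x 76 (y) mm, finger notch across it 67 (x) x 40 (y) mm; teal floor 8 mm above the origin.
- tape_post: Foam insert for the tape roll. One of four fixed inserts side by side, in any order, in a white tray (304 x 172 mm, rim 16). 74 (x) x 164 (y) mm, charcoal foam, top 10 mm above its origin, the centre of its underside (3 mm above the worktop). White post at its centre, 16 mm thick, tip 26 mm above the origin, amid a flat teal disc on which the roll shall lie. Foam beside it is 6 mm higher.

How it is judged (in metres and radians):
At the end, for the whole second after the job is handed in: Pencil, glue stick and eraser lie on the floor of their own cut-outs (height within 4 mm, centre within 15 mm, direction within 0.4 rad), the tape roll lies flat over its post (within 12 mm, height within 4 mm), all at rest; ballpoint and marker are within 30 mm of where they began (horizontal distance between pencil and pencil_slot below 0.015 m and z of pencil in the frame of pencil_slot between 0.0104 and 0.0184 m and linear speed of each of pencil, glue_stick, eraser, cloth_tape below 0.03 m/s and angle between the y axis of pencil and the y axis of pencil_slot, either way round below 0.4 rad and horizontal distance between glue_stick and glue_slot below 0.015 m and z of glue_stick in the frame of glue_slot between 0.0135 and 0.0215 m and angle between the y axis of glue_stick and the y axis of glue_slot, either way round below 0.4 rad and horizontal distance between eraser and eraser_slot below 0.015 m and z of eraser in the frame of eraser_slot between 0.004 and 0.012 m and angle between the y axis of eraser and the y axis of eraser_slot, either way round below 0.4 rad and angle between eraser's own z axis and vertical below 0.15 rad and horizontal distance between cloth_tape and tape_post below 0.012 m and z of cloth_tape in the frame of tape_post between 0.006 and 0.014 m and angle between cloth_tape's own z axis and vertical below 0.12 rad and distance of each of ballpoint, marker from where it was at the start of the episode below 0.03 m); the robot touches nothing.
It fails at once if the black ballpoint pen or the white marker was moved from its place (distance of any of ballpoint, marker from where it was at the start of the episode above 0.03 m).
It also fails if it takes over 106 s, if anything falls off the work surface, if the arm or the gripper's body presses on something with over 40 N, if the wrist force passes 120 N, or if a joint passes its speed limit or range.

## Working session

There is one attempt and no reset: what is moved stays moved. The work goes in short steps, Python scripts to look and compute and a shell command to move; the robot and the scene stay as the last step left them, time stands still between calls to the robot, and variables do not carry over. Pictures are saved under pics/ and viewed, at most 14 in all, crops included, and the job is handed in when it is done.

```bash
mkdir -p pics; ls
cat > h.py <<'E'
import numpy as np, cv2
from workcell import env
def snap(n,f):
    m=env.camera_model(n); im=env.grab_frame(n); cv2.imwrite(f'pics/{f}.png',np.ascontiguousarray(im[:,:,::-1])); np.save(f'pics/{f}.npy',m,allow_pickle=True); return im,m
def load(f): return np.load(f'pics/{f}.npy',allow_pickle=True).item()
def world(m,uv,z):
    K=np.array([[m['fx'],0,m['cx']],[0,m['fy'],m['cy']],[0,0,1.]])
    p=cv2.undistortPoints(np.array(uv,float).reshape(-1,1,2),K,np.array(m['D'],float)).reshape(-1,2)
    T=np.linalg.inv(np.array(m['camera_from_world']))
    d=np.c_[p[:,0],-p[:,1],-np.ones(len(p))]@T[:3,:3].T; o=T[:3,3]
    z=np.broadcast_to(z,len(p)); return o+d*((z-o[2])/d[:,2])[:,None]
E
python3 - <<'E'
from h import *
print(env.state())
for n in('scene','side','wrist'):
    im,m=snap(n,n+'0'); print(n,np.round(np.linalg.inv(np.array(m['camera_from_world'])),2).tolist(),m['fx'])
E
```

```text
pics
{'time_s': 0.0, 'qpos': array([ 6.61185176e+01,  1.83513807e+01,  8.97067106e+01,  6.11752631e-04,
        7.20427055e+01, -1.14607873e+00]), 'qvel': array([ 0.06983268, -0.05789808,  0.08014373,  0.0211566 ,  0.05888813,
        0.00951693]), 'effort': array([-8.17058590e-04, -4.12459731e+01, -2.31970704e+01,  7.26635009e-02,
        4.56382823e-02, -1.23548598e-04]), 'ee_pos': array([222.01784503, 529.86349638, 213.12082084]), 'ee_rot': array([-1.79899235e+02, -2.59758868e-03,  1.57264405e+02]), 'force': array([ 0.16913236,  0.93076755, -0.06937836]), 'torque': array([-0.05205536, -0.09281496, -0.05378205]), 'gripper_force': 0.0, 'gripper_width': 91.45269346671058}
scene [[0.75, 0.32, -0.59, -105.03], [-0.67, 0.39, -0.64, -645.58], [0.02, 0.87, 0.5, 562.09], [0.0, 0.0, 0.0, 1.0]] 407.20520868413905
side [[-0.87, 0.2, -0.45, -99.43], [-0.49, -0.34, 0.8, 1085.88], [0.01, 0.92, 0.39, 591.77], [0.0, 0.0, 0.0, 1.0]] 439.2730937766336
wrist [[0.39, -0.89, -0.23, 159.17], [0.92, 0.37, 0.1, 554.42], [-0.0, -0.25, 0.97, 383.49], [0.0, 0.0, 0.0, 1.0]] 327.2271754413411
```

View pics/scene0.png

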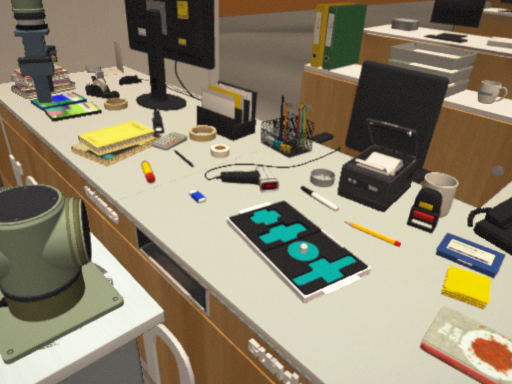

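View pics/side0.png

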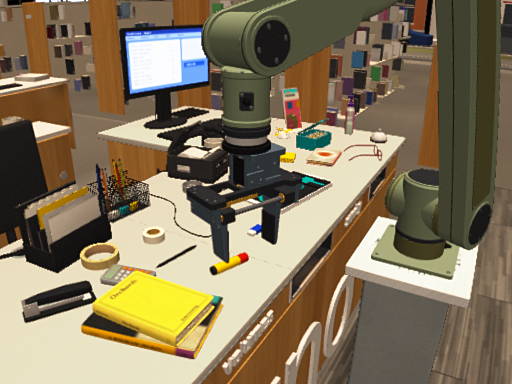

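View pics/wrist0.png

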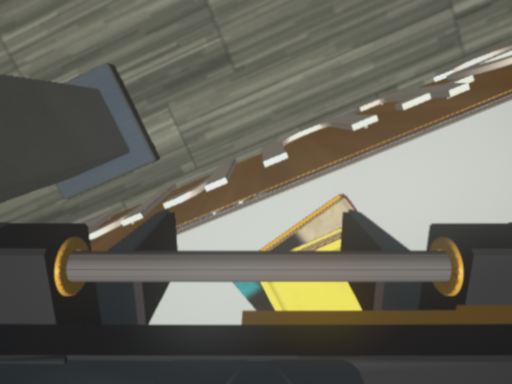

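The scene view shows the glue stick at (148,172), eraser (198,197), cloth tape (220,150), ballpoint (183,158), marker (320,197), pencil (373,234) and the tray around (298,248). I'll enlarge those parts.

Run:
```python
from h import *
im=cv2.imread('pics/scene0.png')
cv2.imwrite('pics/c1.png',cv2.resize(im[185:305,220:380],None,fx=5,fy=5,interpolation=cv2.INTER_CUBIC))
a=cv2.resize(im[135:215,130:240],None,fx=7,fy=7,interpolation=cv2.INTER_CUBIC)
cv2.imwrite('pics/c2.png',a)
```

```text
(no output)
```

View pics/c1.png

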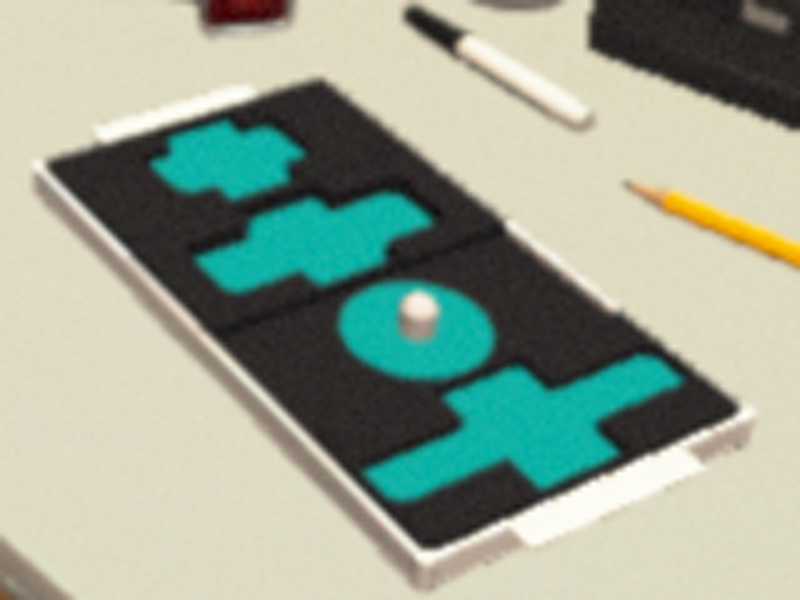

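View pics/c2.png

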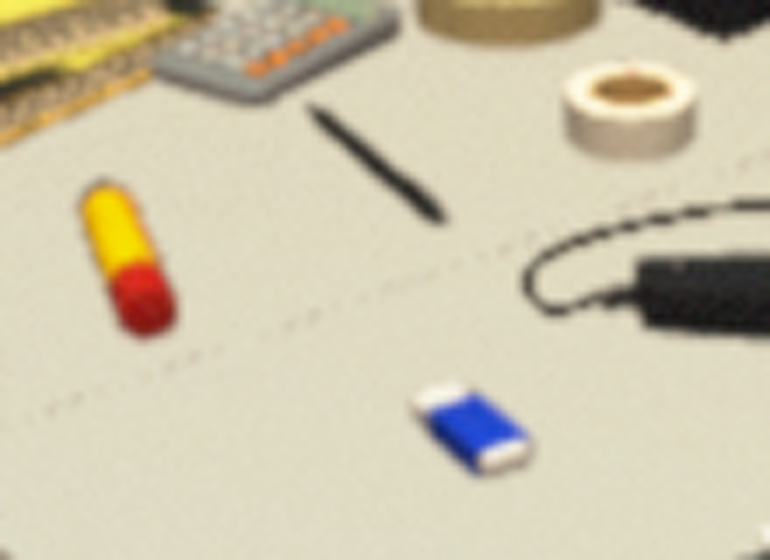

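The enlarged view gives the insert order, left to right: eraser (228,160), glue (315,242), post (418,305), pencil (525,430). The loose things are all clear of each other. Now the positions.

Run:
```python
from h import *
m=load('scene0')
def c1(u,v): return ((u+.5)/5-.5+220,(v+.5)/5-.5+185)
def c2(u,v): return ((u+.5)/7-.5+130,(v+.5)/7-.5+135)
def P(n,uv,z):
    w=world(m,uv,z); print(n,np.round(w[:,:2],1).tolist(), 'mean',np.round(w[:,:2].mean(0),1), 'ang',np.round(np.degrees(np.arctan2(*(w[-1]-w[0])[[1,0]])),1))
P('rim',[c1(40,163),c1(425,553),c1(752,408),c1(322,80)],16)
P('rimfarL->tr',[c1(322,80),c1(752,408)],17)
P('post tip',[c1(418,300)],29)
P('post base',[c1(418,337)],13)
P('disc LRTB',[c1(338,328),c1(496,330),c1(416,280),c1(420,382)],13)
P('eraserslot notch corners',[c1(152,158),c1(186,195),c1(262,122),c1(304,155)],11)
P('glue ends',[c1(215,277),c1(418,207)],8)
P('pencil ends',[c1(382,485),c1(665,367)],12)
P('glue stick end-axis',[c2(102,195),c2(148,312)],12.5)
P('eraser top corners',[c2(415,402),c2(478,470),c2(530,440),c2(460,383)],[2,10,10,10])
P('eraser top ctr',[c2(472,425)],13)
P('tape top LR',[c2(566,100),c2(696,100)],24)
P('tape hole',[c2(630,90)],24)
P('ballp',[c2(318,112),c2(438,215)],5)
P('marker',[c1(410,18),c1(585,118)],8)
P('pencil',[(345.3,221.6),(400,243.5)],5.4)
print(env.camera_model('scene')['D'])
hsv=cv2.cvtColor(cv2.imread('pics/scene0.png'),cv2.COLOR_BGR2HSV)
mk=cv2.inRange(hsv[215:250,340:405],(8,120,100),(32,255,255)); ys,xs=np.nonzero(mk); o=np.argsort(xs); print(xs[o][[0,-1]]+340,ys[o][[0,-1]]+215)
```

```text
rim [[417.7, -17.2], [361.4, -310.5], [527.6, -343.5], [579.2, -50.8]] mean [ 471.5 -180.5] ang -11.7
rimfarL->tr [[578.0, -51.9], [526.4, -344.0]] mean [ 552.2 -198. ] ang -100.0
post tip [[462.7, -216.7]] mean [ 462.7 -216.7] ang 0.0
post base [[460.0, -221.1]] mean [ 460.  -221.1] ang 0.0
disc LRTB [[438.0, -194.6], [489.7, -239.8], [490.1, -193.6], [437.9, -241.6]] mean [ 464.  -217.4] ang -90.1
eraserslot notch corners [[467.5, -43.0], [458.5, -76.8], [532.3, -54.2], [526.9, -88.7]] mean [496.3 -65.7] ang -37.6
glue ends [[427.2, -129.4], [540.0, -151.8]] mean [ 483.6 -140.6] ang -11.2
pencil ends [[380.1, -272.6], [526.5, -301.9]] mean [ 453.3 -287.2] ang -11.3
glue stick end-axis [[416.4, 377.6], [377.2, 272.2]] mean [396.8 324.9] ang -110.4
eraser top corners [[428.5, 160.8], [410.2, 93.7], [437.9, 98.8], [442.7, 150.3]] mean [429.8 125.9] ang -36.4
eraser top ctr [[424.7, 117.3]] mean [424.7 117.3] ang 0.0
tape top LR [[618.4, 311.3], [664.9, 274.2]] mean [641.6 292.8] ang -38.6
tape hole [[648.3, 301.9]] mean [648.3 301.9] ang 0.0
ballp [[545.4, 406.5], [526.3, 283.2]] mean [535.9 344.9] ang -98.8
marker [[675.3, -27.5], [666.7, -154.1]] mean [671.  -90.8] ang -93.9
pencil [[637.0, -203.4], [660.8, -337.6]] mean [ 648.9 -270.5] ang -80.0
[-0.01781741  0.          0.          0.          0.        ]
[349 395] [223 241]
```

```bash
cat >> h.py <<'E'
def go(x,y,z,phi=None):
    "units of slide (tool axes now) and spin needed to reach x,y,z with finger line at angle phi"
    s=env.state(); from scipy.spatial.transform import Rotation as R
    r=R.from_euler('xyz',s['ee_rot'],degrees=True); d=r.inv().apply(np.array([x,y,z])-s['ee_pos'])/30
    out='slide tot (units) %s'%np.round(d,2)
    f=s['ee_rot'][2]-90
    if phi is not None:
        t=(phi-f+90)%180-90; out+=' spin %.2f'%(-t/8)
        q=np.degrees(np.arctan2(y,x)); out+=' j6 then ~%.0f (alt spin %.2f)'%(s['qpos'][5]-t+q-s['qpos'][0],-(t-np.sign(t)*180)/8)
    print('t%.1f'%s['time_s'],'pos',np.round(s['ee_pos'],1),'phi %.1f'%f,'w %.1f'%s['gripper_width'],out)
E
python3 -m jog '{"jaw":[91,91,91,91,91,91,91,91,91,91],"slide":[[-0.8,-0.4,0.2],[-0.8,-0.4,0.2],[-0.8,-0.4,0.2],[-0.8,-0.4,0.2],[-0.8,-0.4,0.2],[-0.8,-0.4,0.2],[-0.8,-0.4,0.2],[-0.8,-0.4,0.2],[-0.8,-0.4,0.2],[-0.8,-0.4,0.2]],"spin":[0,0,0,0,0,0,0,0,0,0]}'
python3 -m jog '{"jaw":[60,60,60,60,60,60,60,60,60,60],"slide":[[0,0,0],[0,0,0],[0,0,0],[0,0,0],[0,0,0],[0,0,0],[0,0,0],[0,0,0],[0,0,0],[0,0,0]],"spin":[1,1,1,1,1,1,1,1,1,1]}'
python3 -m jog '{"jaw":[60,60],"slide":[[0,0,0],[0,0,0]],"spin":[0.9,0]}'
python3 - <<'E'
from h import *
im,m=snap('wrist','w1'); go(397,325,100,-20.4)
E
```

```text
time_s: 1.15
ee_pos: [397.7, 325.9, 153.5]
ee_rot: [-180.0, -0.0, 157.3]
force: [-0.1, 0.0, -0.2]
gripper_width: 91.0
gripper_force: 0.0
time_s: 2.15
ee_pos: [397.0, 326.8, 153.7]
ee_rot: [-180.0, 0.0, 76.9]
force: [-0.6, 0.1, -0.7]
gripper_width: 60.0
gripper_force: 0.0
time_s: 2.35
ee_pos: [397.0, 326.8, 153.7]
ee_rot: [-180.0, 0.0, 70.1]
force: [0.5, -0.5, -0.5]
gripper_width: 59.9
gripper_force: 0.0
t2.4 pos [397.1 326.8 153.8] phi -19.8 w 60.0 slide tot (units) [-0.06  0.02  1.79] spin 0.08 j6 then ~60 (alt spin -22.42)
```

View pics/w1.png

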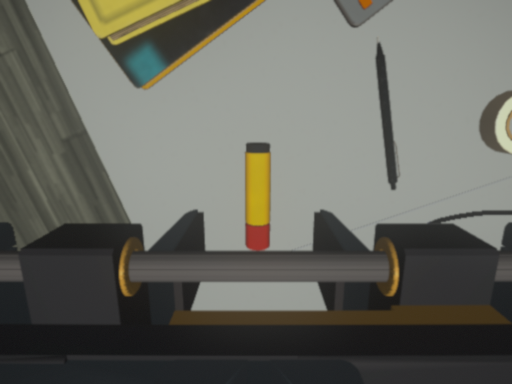

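The glue stick lies between the fingers, from black foot (258,145) to red cap (258,246). The ballpoint is well to the right, from (379,42) to (393,187).

Run:
```python
from h import *
m=load('w1'); w=world(m,[(258,146),(258,247)],[12.5,12.5]); print(w, np.linalg.norm(w[0]-w[1])); c=w.mean(0)
a=np.degrees(np.arctan2(*(w[0]-w[1])[[1,0]])); print(a); go(c[0],c[1],4,a-90)
```

```text
[[410.00099485 360.03347776  12.5       ]
 [375.06567148 263.47495634  12.5       ]] 102.68410236726434
70.10963985330918
t2.4 pos [397.1 326.8 153.8] phi -19.8 w 60.0 slide tot (units) [-0.52  0.03  4.99] spin 0.01 j6 then ~58 (alt spin -22.49)
```

```bash
python3 -m jog '{"jaw":[60,60,60,60,60,60,26,20,20,20],"slide":[[-0.5,0,0.9],[0,0,1],[0,0,1],[0,0,1],[0,0,0.7],[0,0,0.33],[0,0,0],[0,0,0],[0,0,0],[0,0,0]],"spin":[0,0,0,0,0,0,0,0,0,0]}' 20
python3 -m jog '{"jaw":[20,20,20,20,20],"slide":[[0,0,0],[0,0,-0.5],[0,0,-1],[0,0,-1],[0,0,-1]],"spin":[0,0,0,0,0]}'
python3 - <<'E'
from h import *
go(478.5,-144,110,-101.3)
E
```

```text
time_s: 3.4
ee_pos: [392.7, 313.3, 7.1]
ee_rot: [179.9, -0.1, 70.1]
force: [-0.3, 0.6, -0.5]
gripper_width: 31.0
gripper_force: 0.0
time_s: 3.9
ee_pos: [391.9, 312.7, 112.4]
ee_rot: [180.0, -0.0, 70.1]
force: [0.1, 0.2, -1.1]
gripper_width: 24.5
gripper_force: 20.0
t3.9 pos [391.9 312.7 112.4] phi -19.9 w 24.5 slide tot (units) [-13.33   7.9    0.08] spin 10.17 j6 then ~85 (alt spin -12.33)
```

```bash
python3 -m jog '{"jaw":[20,20,20,20,20,20,20],"slide":[[-0.95,0.56,0],[-0.95,0.56,0],[-0.95,0.56,0],[-0.95,0.56,0],[-0.95,0.56,0],[-0.95,0.56,0],[-0.95,0.56,0]],"spin":[0,0,0,0,0,0,0]}'
python3 -m jog '{"jaw":[20,20,20,20,20,20,20],"slide":[[-0.95,0.56,0],[-0.95,0.56,0],[-0.95,0.56,0],[-0.95,0.56,0],[-0.95,0.56,0],[-0.95,0.56,0],[-0.95,0.56,0]],"spin":[0,0,0,0,0,0,0]}'
python3 -m jog '{"jaw":[20,20,20,20,20,20,20,20,20,20],"slide":[[0,0,0],[0,0,0],[0,0,0],[0,0,0],[0,0,0],[0,0,0],[0,0,0],[0,0,0],[0,0,0],[0,0,0]],"spin":[1,1,1,1,1,1,1,1,1,1]}'
python3 -m jog '{"jaw":[20,20],"slide":[[0,0,0],[0,0,0]],"spin":[0.17,0]}'
python3 - <<'E'
from h import *
im,m=snap('wrist','w2'); go(478.5,-144,100,-101.3)
E
```

```text
time_s: 4.6
ee_pos: [434.7, 83.9, 111.4]
ee_rot: [180.0, -0.0, 70.1]
force: [0.3, -0.4, -1.2]
gripper_width: 24.1
gripper_force: 20.0
time_s: 5.3
ee_pos: [477.1, -143.8, 111.3]
ee_rot: [180.0, -0.0, 70.1]
force: [0.1, 0.2, -0.2]
gripper_width: 24.7
gripper_force: 20.0
time_s: 6.3
ee_pos: [477.0, -142.4, 111.3]
ee_rot: [-180.0, -0.0, -10.3]
force: [-0.1, -0.1, -0.8]
gripper_width: 24.6
gripper_force: 20.0
time_s: 6.5
ee_pos: [477.1, -142.5, 111.2]
ee_rot: [-180.0, -0.0, -11.2]
force: [0.6, 0.6, -1.0]
gripper_width: 24.5
gripper_force: 20.0
t6.5 pos [ 477.1 -142.4  111.1] phi -101.2 w 24.3 slide tot (units) [0.06 0.04 0.37] spin 0.02 j6 then ~85 (alt spin -22.48)
```

View pics/w2.png

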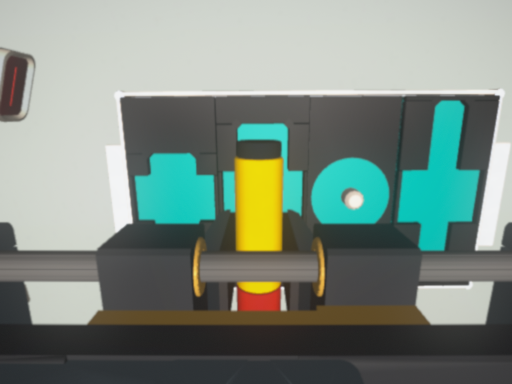

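The wrist view shows the whole tray. The far rim corners are at (118,94) and (500,91). The glue cut-out end spans (238–288,124), with the held stick slightly left of it. The disc centre is near (350,197), and the pencil cut-out end spans (433–464,101).

Run:
```python
from h import *
m=load('w2')
w=world(m,[(118,94),(501,91)],16)[:,:2]; print(w,np.linalg.norm(w[0]-w[1])); d=(w[1]-w[0])/np.linalg.norm(w[1]-w[0]); n=np.array([d[1],-d[0]])
print('x dir',np.degrees(np.arctan2(d[1],d[0])))
c=w.mean(0)+86*n
for k,s in zip(['er','gl','ta','pe'],[-1.5,-.5,.5,1.5]): print(k,c+s*74.5*d)
q=world(m,[(263,124),(175.5,190),(175,153),(350,197),(448.5,101),(438,195)],[8,11,11,13,12,12])[:,:2]
for k,p in zip(['glend','ernotch','erend','disc','peend','penotch'],q): print(k,p,'along d',(p-c)@d,'along n',(p-c)@n)
print('stick axis far end', world(m,[(258.5,150)],env.state()['ee_pos'][2]+5))
```

```text
[[ 579.70581579  -53.39834791]
 [ 524.6356855  -346.9676534 ]] 298.6899000259756
x dir -100.62453568281083
er [488.24869232 -74.49277446]
gl [ 474.51295935 -147.71558266]
ta [ 460.77722638 -220.93839085]
pe [ 447.04149341 -294.16119905]
glend [ 535.08524876 -159.89515265] along d -36.447080201910566 along n -61.77944228832624
ernotch [495.70489843 -76.55499106] along d -111.0978545786605 along n -7.70859606420375
erend [526.22411586 -84.08503312] along d -109.3238008268183 along n -39.09293769064114
disc [ 461.62355614 -220.77254461] along d 36.93095722259142 along n -0.8012432473227031
peend [ 524.55933994 -308.17079084] along d 111.22727801747533 along n -78.77189825750038
penotch [ 448.55917738 -294.99966605] along d 112.29427392185785 along n -1.6462555843353321
stick axis far end [[ 526.56581614 -154.43963566  116.14683918]]
```

Run:
```python
from h import *
go(476.2,-145.8,16,-100.6)
```

```text
t6.5 pos [ 477.1 -142.4  111.1] phi -101.2 w 24.3 slide tot (units) [-0.01  0.12  3.17] spin -0.07 j6 then ~84 (alt spin 22.43)
```

```bash
python3 -m jog '{"jaw":[20,20,20,20,20,20],"slide":[[0,0.12,1],[0,0,1],[0,0,0.8],[0,0,0.37],[0,0,0],[0,0,0]],"spin":[-0.07,0,0,0,0,0]}'
```

```text
time_s: 7.15
ee_pos: [477.0, -146.2, 16.4]
ee_rot: [180.0, -0.1, -10.7]
force: [0.3, 0.6, -0.7]
gripper_width: 24.7
gripper_force: 20.0
```

```bash
python3 -m jog '{"jaw":[34,34,34,34,34,50,50,50,50,50],"slide":[[0,0,0],[0,0,0],[0,0,-0.5],[0,0,-1],[0,0,-1],[-0.34,-0.85,-0.3],[-0.34,-0.85,-0.3],[-0.34,-0.85,-0.3],[-0.34,-0.85,-0.3],[-0.34,-0.85,-0.3]],"spin":[0,0,0,0,0,0,0,0,0,0]}'
python3 -m jog '{"jaw":[50,50,50,50,50],"slide":[[-0.34,-0.85,-0.1],[-0.34,-0.85,-0.1],[-0.34,-0.85,-0.1],[-0.34,-0.85,-0.1],[-0.34,-0.85,-0.1]],"spin":[0,0,0,0,0]}'
python3 -m jog '{"jaw":[50,50,50,50,50,50,50,50,50,50],"slide":[[0,0,0],[0,0,0],[0,0,0],[0,0,0],[0,0,0],[0,0,0],[0,0,0],[0,0,0],[0,0,0],[0,0,0]],"spin":[-1,-1,-1,-1,-1,-1,-1,-1,-1,-1]}'
python3 -m jog '{"jaw":[50,50],"slide":[[0,0,0],[0,0,0]],"spin":[-0.8,0]}'
python3 - <<'E'
from h import *
im,m=snap('wrist','w3'); go(427,122,100,-10)
E
```

```text
time_s: 8.15
ee_pos: [449.9, -10.2, 136.9]
ee_rot: [-180.0, -0.1, -10.7]
force: [-0.1, 0.3, 0.3]
gripper_width: 50.3
gripper_force: 0.0
time_s: 8.65
ee_pos: [423.5, 124.6, 151.7]
ee_rot: [-180.0, -0.1, -10.7]
force: [0.7, 0.4, -0.3]
gripper_width: 50.0
gripper_force: 0.0
time_s: 9.65
ee_pos: [423.8, 123.5, 151.5]
ee_rot: [179.9, -0.0, 69.6]
force: [-0.4, -0.1, -0.4]
gripper_width: 49.9
gripper_force: 0.0
time_s: 9.85
ee_pos: [423.8, 123.6, 151.4]
ee_rot: [180.0, -0.0, 75.7]
force: [0.2, 0.5, -0.6]
gripper_width: 49.9
gripper_force: 0.0
t9.9 pos [423.8 123.5 151.4] phi -14.5 w 49.9 slide tot (units) [-0.02  0.12  1.71] spin -0.56 j6 then ~26 (alt spin 21.94)
```

View pics/w3.png

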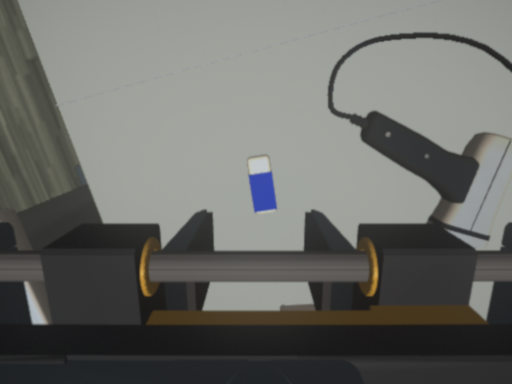

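The eraser runs from (259,156) to (265,212), just ahead of the gripper. The barcode scanner to the right stays clear.

Run:
```python
from h import *
m=load('w3'); w=world(m,[(259,155.5),(265,213)],13)
c=w.mean(0); v=w[0]-w[1]; a=np.degrees(np.arctan2(v[1],v[0])); print(w,np.linalg.norm(v),a)
hsv=cv2.cvtColor(cv2.imread('pics/w3.png'),cv2.COLOR_BGR2HSV); mk=cv2.inRange(hsv,(100,120,60),(130,255,255)); mk[:,:235]=0; mk[:,290:]=0; mk[:150]=0; mk[225:]=0
b=cv2.minAreaRect(cv2.findNonZero(mk)); print(b); p=world(m,cv2.boxPoints(b),13); print(np.degrees(np.arctan2(*np.diff(p,axis=0)[:,[1,0]].T)),np.linalg.norm(np.diff(p,axis=0),axis=1))
go(c[0],c[1],2.5,a-90)
```

```text
[[432.16614498 149.30795674  13.        ]
 [423.90887807  92.81461176  13.        ]] 57.09361158916543 81.68433081775372
((262.45660400390625, 191.4682159423828), (36.34166717529297, 22.200349807739258), 81.25383758544922)
[ -5.44149778 -95.14800149 174.79034762] [21.25325342 36.22370798 21.8462904 ]
t9.9 pos [423.8 123.5 151.4] phi -14.5 w 49.9 slide tot (units) [-0.05  0.15  4.96] spin -0.77 j6 then ~24 (alt spin 21.73)
```

```bash
python3 -m jog '{"jaw":[50,50,50,50,50,50,24,18,18,18],"slide":[[-0.05,0.15,0.9],[0,0,1],[0,0,1],[0,0,1],[0,0,0.7],[0,0,0.34],[0,0,0],[0,0,0],[0,0,0],[0,0,0]],"spin":[-0.9,0,0,0,0,0,0,0,0,0]}' 15
python3 -m jog '{"jaw":[18,18,18,18,18],"slide":[[0,0,0],[0,0,-0.5],[0,0,-1],[0,0,-1],[0,0,-1]],"spin":[0,0,0,0,0]}'
python3 - <<'E'
from h import *
go(490,-72.6,100,-100.6)
E
```

```text
time_s: 10.9
ee_pos: [428.5, 121.2, 3.8]
ee_rot: [179.9, -0.1, 82.8]
force: [0.4, 0.5, 3.6]
gripper_width: 22.5
gripper_force: 15.0
time_s: 11.4
ee_pos: [427.4, 120.9, 109.1]
ee_rot: [180.0, -0.0, 82.9]
force: [-0.3, 0.2, 0.7]
gripper_width: 22.8
gripper_force: 15.0
t11.4 pos [427.4 120.9 109.1] phi -7.1 w 22.8 slide tot (units) [-6.14  2.87  0.3 ] spin -10.82 j6 then ~-88 (alt spin 11.68)
```

```bash
python3 -m jog '{"jaw":[18,18,18,18,18,18,18],"slide":[[-0.88,0.41,0],[-0.88,0.41,0],[-0.88,0.41,0],[-0.88,0.41,0],[-0.88,0.41,0],[-0.88,0.41,0],[-0.88,0.41,0]],"spin":[0,0,0,0,0,0,0]}'
python3 -m jog '{"jaw":[18,18,18,18,18,18,18,18,18,18],"slide":[[0,0,0],[0,0,0],[0,0,0],[0,0,0],[0,0,0],[0,0,0],[0,0,0],[0,0,0],[0,0,0],[0,0,0]],"spin":[-1,-1,-1,-1,-1,-1,-1,-1,-1,-1]}'
python3 -m jog '{"jaw":[18,18],"slide":[[0,0,0],[0,0,0]],"spin":[-0.82,0]}'
python3 - <<'E'
from h import *
go(490,-72.6,15.5,-100.6)
E
```

```text
time_s: 12.1
ee_pos: [490.3, -74.3, 107.9]
ee_rot: [180.0, -0.0, 82.9]
force: [-0.0, 0.8, -0.4]
gripper_width: 22.6
gripper_force: 15.0
time_s: 13.1
ee_pos: [490.0, -73.1, 107.9]
ee_rot: [180.0, 0.0, 163.2]
force: [0.0, -0.5, -0.6]
gripper_width: 22.8
gripper_force: 15.0
time_s: 13.3
ee_pos: [490.0, -73.0, 107.9]
ee_rot: [180.0, 0.0, 169.4]
force: [-0.7, -0.2, 0.6]
gripper_width: 23.0
gripper_force: 15.0
t13.3 pos [490.  -73.  107.9] phi 79.4 w 23.0 slide tot (units) [0.   0.01 3.08] spin 0.00 j6 then ~-88 (alt spin -22.50)
```

```bash
python3 -m jog '{"jaw":[18,18,18,18,18,18],"slide":[[0,0,1],[0,0,1],[0,0,0.6],[0,0,0.16],[0,0,0],[0,0,0]],"spin":[0,0,0,0,0,0]}'
python3 -m jog '{"jaw":[18,18,18,18],"slide":[[0,0,0.16],[0,0,0.16],[0,0,0],[0,0,0]],"spin":[0,0,0,0]}'
```

```text
time_s: 13.9
ee_pos: [491.1, -73.2, 25.8]
ee_rot: [180.0, 0.1, 169.4]
force: [0.3, 0.1, -1.4]
gripper_width: 22.4
gripper_force: 15.0
time_s: 14.3
ee_pos: [490.2, -73.1, 15.3]
ee_rot: [180.0, -0.0, 169.4]
force: [0.9, 0.4, -0.2]
gripper_width: 22.9
gripper_force: 15.0
```

```bash
python3 -m jog '{"jaw":[32,32,32,32,32,32],"slide":[[0,0,0],[0,0,0],[0,0,-0.5],[0,0,-0.7],[0,0,-1],[0,0,-1]],"spin":[0,0,0,0,0,0]}'
python3 -m jog '{"jaw":[91,91,91,91,91,91],"slide":[[-0.13,0.965,-0.2],[-0.13,0.965,-0.2],[-0.13,0.965,-0.2],[-0.13,0.965,-0.2],[-0.13,0.965,-0.2],[-0.13,0.965,-0.2]],"spin":[0,0,0,0,0,0]}'
python3 -m jog '{"jaw":[91,91,91,91,91,91,91],"slide":[[-0.13,0.965,-0.2],[-0.13,0.965,-0.2],[-0.13,0.965,-0.2],[-0.13,0.965,-0.2],[-0.13,0.965,-0.2],[-0.13,0.965,-0.2],[0,0,0]],"spin":[0,0,0,0,0,0,0]}'
python3 - <<'E'
from h import *
im,m=snap('wrist','w4'); go(645,297,100,79)
E
```

```text
time_s: 14.9
ee_pos: [489.9, -73.0, 112.2]
ee_rot: [180.0, -0.0, 169.4]
force: [0.4, -0.6, 1.3]
gripper_width: 31.7
gripper_force: 0.0
time_s: 15.5
ee_pos: [545.3, 94.5, 147.7]
ee_rot: [180.0, 0.0, 169.4]
force: [0.2, -0.5, -0.6]
gripper_width: 77.1
gripper_force: 0.0
time_s: 16.2
ee_pos: [601.1, 263.3, 183.8]
ee_rot: [179.8, 0.1, 169.6]
force: [-0.9, -1.7, -0.0]
gripper_width: 90.9
gripper_force: 0.0
t16.2 pos [600.2 261.2 183.3] phi 79.5 w 91.2 slide tot (units) [-1.25  1.44  2.78] spin 0.07 j6 then ~-54 (alt spin -22.43)
```

View pics/w4.png

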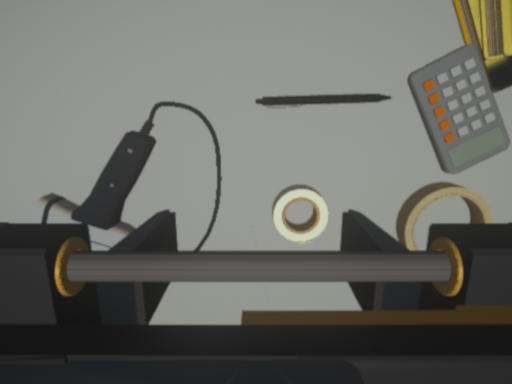

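The tape roll's top circle is at about (300,214), spanning 272–328 by 188–241. The masking roll is at (448,238), and the ballpoint runs from (258,101) to (389,97).

Run:
```python
from h import *
m=load('w4'); w=world(m,[(300,214.5),(272,214.5),(328,214.5),(300,188),(300,241)],24); print(w)
c=w[0]; print(world(load('scene0'),[(197,117),(232,137),(256,129),(263,146)],0)); go(c[0],c[1],10,79)
```

```text
[[645.48904863 298.12590797  24.        ]
 [640.13574887 269.00023928  24.        ]
 [650.85261746 327.28672628  24.        ]
 [617.02998682 302.40941433  24.        ]
 [675.17977494 293.66399655  24.        ]]
[[797.47471279 632.93950585   0.        ]
 [773.54795526 387.78473669   0.        ]
 [894.47458253 391.4115581    0.        ]
 [805.30928225 261.02984341   0.        ]]
t16.2 pos [600.2 261.2 183.3] phi 79.5 w 91.2 slide tot (units) [-1.26  1.48  5.78] spin 0.07 j6 then ~-54 (alt spin -22.43)
```

```bash
python3 -m jog '{"jaw":[91,91,91,91,91,91,91,91,91,91],"slide":[[-0.63,0.74,0],[-0.63,0.74,0],[0,0,1],[0,0,1],[0,0,1],[0,0,1],[0,0,1],[0,0,0.6],[0,0,0.25],[0,0,0]],"spin":[0,0,0,0,0,0,0,0,0,0]}' 20
python3 -m jog '{"jaw":[55,55,55,55,55,55,55],"slide":[[0,0,0],[0,0,0],[0,0,0],[0,0,0],[0,0,0],[0,0,0],[0,0,0]],"spin":[0,0,0,0,0,0,0]}'
python3 -m jog '{"jaw":[55,55,55,55],"slide":[[0,0,-0.5],[0,0,-1],[0,0,-1],[0,0,-1]],"spin":[0,0,0,0]}'
python3 - <<'E'
from h import *
go(462.5,-219,100,-10.6)
E
```

```text
time_s: 17.25
ee_pos: [644.5, 295.3, 6.8]
ee_rot: [-179.9, -0.1, 169.4]
force: [-0.1, 0.4, 0.5]
gripper_width: 91.3
gripper_force: 0.0
time_s: 17.95
ee_pos: [645.7, 296.9, 8.8]
ee_rot: [179.9, 0.1, 169.4]
force: [-0.6, -0.8, 6.3]
gripper_width: 59.6
gripper_force: 20.0
time_s: 18.35
ee_pos: [644.9, 296.2, 114.0]
ee_rot: [-180.0, -0.0, 169.4]
force: [0.4, -0.6, -1.2]
gripper_width: 59.3
gripper_force: 20.0
t18.4 pos [644.9 296.2 114. ] phi 79.4 w 59.3 slide tot (units) [  2.83 -18.     0.49] spin -11.25 j6 then ~-195 (alt spin 11.25)
```

```bash
python3 -m jog '{"jaw":[55,55,55,55,55,55,55,55,55,55],"slide":[[0.149,-0.947,0],[0.149,-0.947,0],[0.149,-0.947,0],[0.149,-0.947,0],[0.149,-0.947,0],[0.149,-0.947,0],[0.149,-0.947,0],[0.149,-0.947,0],[0.149,-0.947,0],[0.149,-0.947,0]],"spin":[0,0,0,0,0,0,0,0,0,0]}'
python3 -m jog '{"jaw":[55,55,55,55,55,55,55,55,55],"slide":[[0.149,-0.947,0],[0.149,-0.947,0],[0.149,-0.947,0],[0.149,-0.947,0],[0.149,-0.947,0],[0.149,-0.947,0],[0.149,-0.947,0],[0.149,-0.947,0],[0.149,-0.947,0]],"spin":[0,0,0,0,0,0,0,0,0]}'
python3 -m jog '{"jaw":[55,55,55,55,55,55,55,55,55,55],"slide":[[0,0,0],[0,0,0],[0,0,0],[0,0,0],[0,0,0],[0,0,0],[0,0,0],[0,0,0],[0,0,0],[0,0,0]],"spin":[1,1,1,1,1,1,1,1,1,1]}'
python3 -m jog '{"jaw":[55,55,55],"slide":[[0,0,0],[0,0,0],[0,0,0]],"spin":[1,0.25,0]}'
python3 - <<'E'
from h import *
go(462.5,-219,22,-10.6); snap('scene','s5'); snap('side','d5'); im,m=snap('wrist','w5')
a=cv2.imread('pics/s5.png')[170:310,200:410]; a=cv2.resize(a,(600,400)); b=cv2.resize(cv2.imread('pics/w5.png'),(200,150)); cv2.imwrite('pics/c5.png',a)
E
```

```text
time_s: 19.35
ee_pos: [548.4, 24.3, 113.2]
ee_rot: [-180.0, -0.0, 169.4]
force: [0.2, 0.2, -1.3]
gripper_width: 59.6
gripper_force: 20.0
time_s: 20.25
ee_pos: [461.9, -219.6, 113.2]
ee_rot: [-180.0, -0.0, 169.4]
force: [0.6, -0.4, -1.3]
gripper_width: 59.4
gripper_force: 20.0
time_s: 21.25
ee_pos: [462.3, -218.5, 113.2]
ee_rot: [-180.0, -0.0, 89.1]
force: [0.1, -0.0, -0.7]
gripper_width: 59.7
gripper_force: 20.0
time_s: 21.55
ee_pos: [462.5, -218.5, 113.1]
ee_rot: [-180.0, 0.0, 79.4]
force: [-0.0, 0.3, -1.2]
gripper_width: 59.7
gripper_force: 20.0
t21.6 pos [ 462.5 -218.5  113.1] phi -10.6 w 59.7 slide tot (units) [-0.02  0.01  3.04] spin 0.01 j6 then ~-15 (alt spin -22.49)
```

View pics/w5.png

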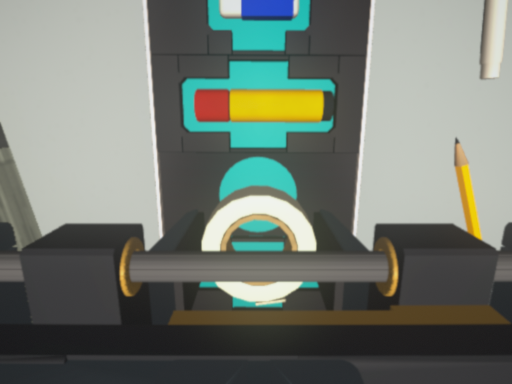

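The glue stick and eraser sit well in their cut-outs, and the roll (203–316) is in line with the disc (219–297). Lowering it over the post.

```bash
python3 -m jog '{"jaw":[55,55,55,55,55,55,55],"slide":[[0,0,1],[0,0,0.8],[0,0,0.3],[0,0,0.3],[0,0,0.3],[0,0,0.3],[0,0,0]],"spin":[0,0,0,0,0,0,0]}'
```

```text
time_s: 22.4
ee_pos: [462.8, -218.5, 22.3]
ee_rot: [-180.0, -0.0, 79.4]
force: [-0.1, 0.9, -0.7]
gripper_width: 59.8
gripper_force: 20.0
```

```bash
python3 -m jog '{"jaw":[78,78,78,78,78,78,78,78],"slide":[[0,0,0],[0,0,0],[0,0,0],[0,0,-0.5],[0,0,-1],[0,0,-1],[0,0,-1],[0,0,-1]],"spin":[0,0,0,0,0,0,0,0]}'
python3 - <<'E'
from h import *
print(world(load('scene0'),[(340,195),(382,207),(408,224),(434,231),(437,263)],0)); go(640,-268,150,10)
im,m=snap('wrist','w6')
E
```

```text
time_s: 23.2
ee_pos: [462.5, -218.4, 159.4]
ee_rot: [180.0, 0.0, 79.4]
force: [1.2, -0.5, 0.7]
gripper_width: 77.8
gripper_force: 0.0
[[ 740.32385173 -111.17460644    0.        ]
 [ 775.8966824  -220.41948845    0.        ]
 [ 756.19327801 -305.88421876    0.        ]
 [ 777.78919583 -362.42113514    0.        ]
 [ 667.16388824 -423.63063313    0.        ]]
t23.2 pos [ 462.5 -218.4  159.4] phi -10.6 w 77.8 slide tot (units) [-0.54  6.12  0.32] spin -2.57 j6 then ~-33 (alt spin 19.93)
```

View pics/w6.png

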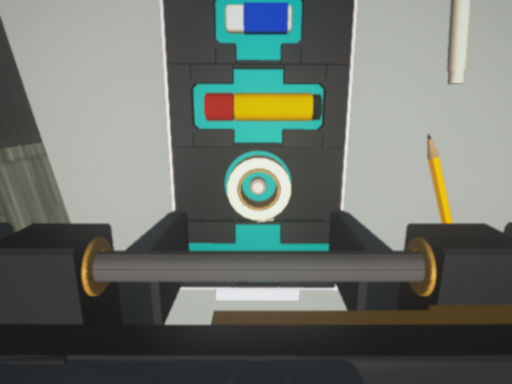

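The roll lies over the post, with the post tip inside the hole at (258,186). The pencil point shows at (430,137). Next, the pencil.

```bash
python3 -m jog '{"jaw":[40,40,40,40,40,40,40,40,40,40],"slide":[[-0.08,0.87,0],[-0.08,0.87,0],[-0.08,0.87,0],[-0.08,0.87,0],[-0.08,0.87,0],[-0.08,0.87,0.1],[-0.08,0.87,0.2],[0,0,0],[0,0,0],[0,0,0]],"spin":[0,0,0,0,0,0,0,-0.9,-0.9,-0.8]}'
python3 -m jog '{"jaw":[40],"slide":[[0,0,0]],"spin":[0]}'
python3 - <<'E'
from h import *
im,m=snap('wrist','w7'); go(649,-270,100,10)
E
```

```text
time_s: 24.25
ee_pos: [639.3, -268.5, 148.4]
ee_rot: [-180.0, -0.0, 100.5]
force: [0.3, 0.3, -0.0]
gripper_width: 39.7
gripper_force: 0.0
time_s: 24.35
ee_pos: [639.2, -268.5, 148.6]
ee_rot: [-180.0, -0.0, 100.2]
force: [-0.3, 0.3, -0.3]
gripper_width: 40.0
gripper_force: 0.0
t24.4 pos [ 639.2 -268.5  148.7] phi 10.1 w 40.1 slide tot (units) [-0.11  0.31  1.62] spin 0.01 j6 then ~-33 (alt spin -22.49)
```

View pics/w7.png

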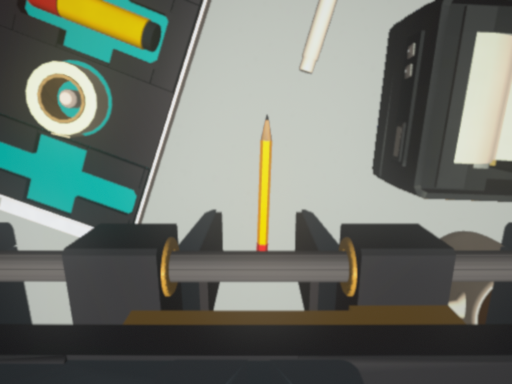

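The pencil is between the fingers, point at (267,115) and the red end starting at (262,246). The printer box to the right has room to spare.

Run:
```python
from h import *
m=load('w7'); w=world(m,[(267,115),(262.5,245)],5.4); v=(w[0]-w[1]);L=np.linalg.norm(v);v/=L; c=w[0]-70*v; a=np.degrees(np.arctan2(v[1],v[0])); print(w,L,a,c); go(c[0],c[1],3,a-90)
```

```text
[[ 635.78849606 -204.20678093    5.4       ]
 [ 655.18712594 -332.68310258    5.4       ]] 129.93256738130086 98.58622785094894 [ 646.23933313 -273.42224167    5.4       ]
t24.4 pos [ 639.2 -268.5  148.7] phi 10.1 w 40.1 slide tot (units) [-0.2   0.2   4.86] spin 0.19 j6 then ~-32 (alt spin -22.31)
```

```bash
python3 -m jog '{"jaw":[40,40,40,40,40,40,40,5,5,5],"slide":[[-0.2,0.2,0.9],[0,0,1],[0,0,1],[0,0,1],[0,0,0.7],[0,0,0.26],[0,0,0],[0,0,0],[0,0,0],[0,0,0]],"spin":[0.19,0,0,0,0,0,0,0,0,0]}' 12
python3 -m jog '{"jaw":[5,5,5,5],"slide":[[0,0,0],[0,0,0],[0,0,0],[0,0,0]],"spin":[0,0,0,0]}'
python3 -m jog '{"jaw":[5,5,5,5],"slide":[[0,0,-0.5],[0,0,-1],[0,0,-1],[0,0,-1]],"spin":[0,0,0,0]}'
python3 - <<'E'
from h import *
go(448.8,-292.3,100,79.4)
E
```

```text
time_s: 25.4
ee_pos: [646.7, -273.6, 4.0]
ee_rot: [179.9, 0.1, 98.7]
force: [0.4, 0.9, 0.1]
gripper_width: 19.2
gripper_force: 0.0
time_s: 25.8
ee_pos: [646.5, -273.5, 3.6]
ee_rot: [180.0, 0.0, 98.7]
force: [0.1, 0.4, 4.1]
gripper_width: 10.8
gripper_force: 12.0
time_s: 26.2
ee_pos: [646.1, -273.3, 109.7]
ee_rot: [180.0, -0.0, 98.7]
force: [0.3, -0.7, -0.5]
gripper_width: 10.5
gripper_force: 12.0
t26.2 pos [ 646.1 -273.3  109.7] phi 8.7 w 10.5 slide tot (units) [ 0.37 -6.6   0.32] spin -8.84 j6 then ~-112 (alt spin 13.66)
```

```bash
python3 -m jog '{"jaw":[5,5,5,5,5,5,5],"slide":[[0.05,-0.943,0],[0.05,-0.943,0],[0.05,-0.943,0],[0.05,-0.943,0],[0.05,-0.943,0],[0.05,-0.943,0],[0.05,-0.943,0]],"spin":[0,0,0,0,0,0,0]}'
python3 -m jog '{"jaw":[5,5,5,5,5,5,5,5,5,5],"slide":[[0,0,0],[0,0,0],[0,0,0],[0,0,0],[0,0,0],[0,0,0],[0,0,0],[0,0,0],[0,0,0],[0,0,0]],"spin":[-1,-1,-1,-1,-1,-1,-1,-1,-0.84,0]}'
python3 - <<'E'
from h import *
im,m=snap('wrist','w8'); go(448.8,-292.3,16.5,79.4)
E
```

```text
time_s: 26.9
ee_pos: [447.8, -293.0, 108.8]
ee_rot: [180.0, 0.0, 98.7]
force: [-0.2, -0.4, 0.4]
gripper_width: 10.7
gripper_force: 12.0
time_s: 27.9
ee_pos: [449.0, -293.1, 108.7]
ee_rot: [-180.0, 0.0, 169.4]
force: [0.3, -0.4, 0.3]
gripper_width: 10.5
gripper_force: 12.0
t27.9 pos [ 448.9 -293.   108.6] phi 79.3 w 10.9 slide tot (units) [0.01 0.02 3.07] spin -0.01 j6 then ~-112 (alt spin 22.49)
```

View pics/w8.png

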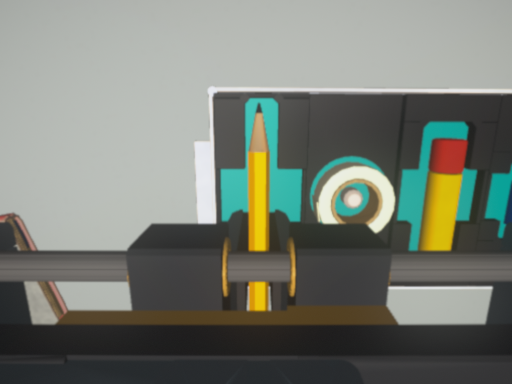

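The held pencil, point at (259,107), is nearly centred over its cut-out, which spans 246–277. I'll add a 1.5 mm correction and lower it.

```bash
python3 -m jog '{"jaw":[5,5,5,5,5,5],"slide":[[0,0.06,1],[0,0,1],[0,0,0.6],[0,0,0.15],[0,0,0],[0,0,0]],"spin":[0,0,0,0,0,0]}'
python3 -m jog '{"jaw":[5,5,5,5],"slide":[[0,0,0.15],[0,0,0.18],[0,0,0],[0,0,0]],"spin":[0,0,0,0]}'
```

```text
time_s: 28.55
ee_pos: [450.0, -291.7, 26.6]
ee_rot: [-180.0, 0.1, 169.4]
force: [-0.5, 0.0, 0.3]
gripper_width: 10.9
gripper_force: 12.0
time_s: 28.95
ee_pos: [449.1, -291.2, 15.6]
ee_rot: [180.0, -0.0, 169.4]
force: [0.3, -0.1, -1.1]
gripper_width: 10.8
gripper_force: 12.0
```

```bash
python3 -m jog '{"jaw":[22,22,22,22,22,22,22,22,22,22],"slide":[[0,0,0],[0,0,0],[0,0,-0.3],[0,0,-0.7],[0,0,-1],[0,0,-1],[0,0,-1],[-0.5,0.8,-1],[-0.5,0.8,-1],[0,0.8,-1]],"spin":[0,0,0,0,0,0,0,0,0,0]}'
python3 -m jog '{"jaw":[22,22],"slide":[[0,0,0],[0,0,0]],"spin":[0,0]}'
python3 - <<'E'
from h import *
im,m=snap('wrist','w9'); go(470,-180,200)
E
```

```text
time_s: 29.95
ee_pos: [493.3, -225.4, 227.6]
ee_rot: [-180.0, 0.1, 169.4]
force: [0.3, 0.6, -0.8]
gripper_width: 22.1
gripper_force: 0.0
time_s: 30.15
ee_pos: [491.9, -225.7, 226.4]
ee_rot: [-180.0, 0.1, 169.5]
force: [0.3, -0.4, -0.7]
gripper_width: 22.3
gripper_force: 0.0
t30.2 pos [ 491.2 -225.9  225.3] phi 79.4 w 22.1 slide tot (units) [0.97 1.38 0.84]
```

View pics/w9.png

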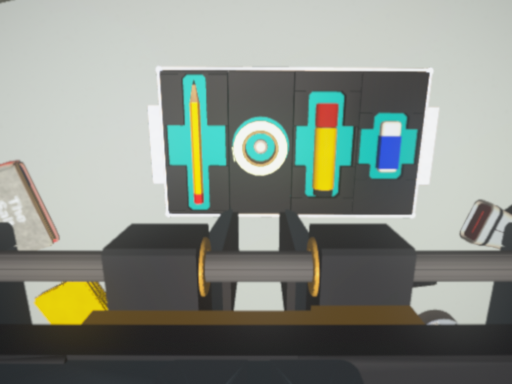

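All four things are in place: pencil (196,142), tape over its post (260,147), glue stick (325,147), eraser (390,147). The gripper is clear, so I'm handing in.

```bash
python3 -c "
from workcell import env
print(env.job_done())"
```

```text
the job is handed in; nothing more can be done
None
```

The job is handed in after about 30 s of the 106 s allowed; the last picture shows the pencil, glue stick and eraser in their cut-outs and the tape roll over its post, and the ballpoint and marker were never touched (no verdict was returned).

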